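# Fill the display tray, tall jar at the back first

### The job

Fill the wooden two-place display tray: first stand the tall honey jar in the back place, on the side of the taller back board, away from you, and only then stand the short honey jar in the front place, so that you never have to reach over the short one. Both jars must end standing upright on the tray floor, and the other goods on the worktop must be left where they are.

Things in the scene. Friction and masses are not known exactly. Their poses are not given: they have to be found in the camera images.
- tall_jar_mid (a point): Centre (54 mm above its foot) of the tall jar: round, honey-brown, paper label, 56 mm in diameter, 108 mm tall, black screw cap, upright, loose, about 0.35 kg; z up. Grasp its body 10 to 25 mm above this point, so that the top clears the palm. It, the short jar and a stack of pots stand in a loose row on the worktop left of the tray, in any order, over 110 mm between centres.
- short_jar_mid (a point): Centre (35.5 mm above its foot) of the short jar: round, cream with a label and a black screw lid, 62 mm in diameter, 71 mm tall, upright and loose, about 0.21 kg; z up. Grasp its body up to 15 mm above this point. The nested clear plastic pots (70 mm wide, 82 mm tall) in the same row stay where they are.
- back_place (a point): Middle of the floor of the tray's back place, on its surface, 22 mm above the worktop. Pale wooden tray, open, fixed; two places in line, each 80 mm (x) by 94 mm (y) inside; walls 8 mm thick, 14 mm above this floor, back board 34 mm. x points from the front place to this one (away from the robot, up to 0.2 rad askew), z up. An overhead shelf (x over 0.60, underside 0.56 up) limits lifting.
- front_place (a point): Middle of the floor of the front place of the same tray, on its surface, 22 mm above the worktop, 88 mm from the back place towards the robot (along the tray's -x). Same size, walls and axes as the back place.
There are look-alikes about, which are no part of the job. There is more than one size of the part that bears short_jar_mid; the job needs the largest.

How it is judged:
On the way, in this order (a step that is already met when the one before it is completed fails the run):
1. the tall jar stands in the back place (horizontal distance between tall_jar_mid and back_place below 0.026 m and z of tall_jar_mid in the frame of back_place below 0.062 m and angle between tall_jar_mid's own z axis and vertical below 0.15 rad), for 0.2 s.
2. then the short jar stands in the front place (horizontal distance between short_jar_mid and front_place below 0.026 m and z of short_jar_mid in the frame of front_place below 0.0435 m and angle between short_jar_mid's own z axis and vertical below 0.15 rad), for 0.2 s.
At the end, for the whole second after the job is handed in: The tall jar stands upright (within 0.15 rad) on the floor of the back place and the short jar upright on the floor of the front place, each within 26 mm of the middle of its place and no more than 8 mm above the floor, released and at rest (all of step 1 and all of step 2 and linear speed of each of tall_jar, short_jar below 0.02 m/s); the robot touches nothing.
It fails at once if another thing on the worktop was pushed more than 40 mm (distance of any of pots, tape, carton, cage, tool, pen from where it was at the start of the episode above 0.04 m).
It also fails if it takes over 54 s, if anything falls off the work surface, if the arm or the gripper's body presses on something with over 40 N, if the wrist force passes 120 N, or if a joint passes its speed limit or range.

### The arm

A 6-joint arm with a two-finger parallel gripper is mounted at the origin on a cart in front of the work surface, level with it; the furniture and walls round the work are solid. World frame = base frame: x ahead of the robot, y to its left, z up, the work surface at z = 0. Lengths are in m, angles in rad, forces in N, time in s.
With the tool pointing down it reaches from about 0.375 to 0.9 m from the base axis. Payload 3.1 kg.
Tool frame: the origin (TCP) lies at the very end of the fingers, on their centre line; the grasp point (between the pads) lies 19 mm behind it (manip.pinch_z is the distance from the TCP to the grasp point, in m); z points along the fingers, y is the line along which they close (so a half turn about z gives the same grasp; the last joint's range is limited). The gripper opens to 85 mm and grips with 20 to 120 N. Pads are 22 mm wide; open, the fingers measure 114 mm over their backs; the gripper's body (76 mm by 85 mm) begins 54 mm behind the grasp point. The pads swing forward as they close: fully open they stand 13 mm farther back than shut.
Start: joints at [1.06, 0.527, 1.433, -0, 1.181, -0.178], TCP at [0.204, 0.591, 0.231] pointing down, gripper open.
Joint ranges: [-3.08, 3.08], [-0.75, 2.2], [0.22, 2.44], [-1.43, 4.57], [0, 2.65], [-2.85, 2.85]. Speed limits (rad/s): [2.79, 2.79, 3.14, 3.14, 3.14, 3.14].

### API

Orientations are given as a unit quaternion [x, y, z, w].
In Python, from station import manip gives the robot as it stands.
- The arm moves only by the tool servo_tool, never from a script. Its argument "commands" is one flat list of numbers, 7 for each row, row after row: the shift along the tool's x, y, z each as a share of 500 mm, from -1 to 1, then the turn, a rotation vector about the tool's x, y, z each as a share of 360 degrees, from -1 to 1, then the opening, from -1 (shut) to 1 (fully open). In form: [dx, dy, dz, rx, ry, rz, claw, dx, dy, dz, rx, ry, rz, claw, ...]. A call has 1 to 12 rows; each row shifts and turns the commanded pose from where the row before left it, along the tool's axes as they then stand; what a row does not reach is not made up. A row lasts 1/12 s, in which the tool goes at most 41.7 mm and 7.16 degrees, less where a joint would pass 70% of its speed; a pose out of reach is approached as far as the arm can. A call with a number of a shift or a turn outside -1 to 1 is refused whole. A call with a gripper value outside its range is refused whole. The fingers move at their own pace and stop on an object; "force" is the grip in N (left out, the last holds). Time passes only in rows, so rows that do not move let the fingers close. It gives the time, the measured TCP pose, the force, the opening and the grip force at its end, in the units of the state.
- manip.sense(): the state, without advancing time (a new reading comes with each control period).
- manip.snapshot(name): name is "side" or "top"; returns a dict with "img" (480x640x3 uint8, red, green, blue), "mtx" (3x3 intrinsics, pixels), "world_to_cam" (4x4, takes a point from world to camera coordinates). Camera axes: x right, y up, looking along -z (the intrinsics and any distortion apply to the point x, -y, -z); pixel columns grow to the right and rows downward; lengths in m; the calibration is good to about 2 mm. A picture is of the moment at which its call begins. There is no depth.
- manip.sign_off(): hands the job in; it is judged then, once.
Trained networks look in a picture, given as the dict that the camera call returned (one of the last four; its "shot" number tells which), for a name from the list of things; names that differ only in an ending like _2 or _b are one class to them, and where a whole thing is asked for, a point or a joint stands for the part that bears it (a point fixed in the world has none). Each returns a list of dicts, best first, with "conf" (0 to 1); they miss things now and then, are a little off and sometimes report something else, mostly with a low value. They report only what shows in the picture. A call takes as long as a camera call. They do not tell look-alikes from the thing itself.
- manip.look_for(picture, query): "box" ([left, top, width, height] in pixels, round what is visible of it).
- manip.silhouettes(picture, query): "pixels" (480x640 bool, what is visible of it) and "box" ([left, top, width, height] in pixels, round what is visible of it).
The state is a dict: "t": time; "q": joint angles; "qd": joint speeds; "tau": joint torques, N m; "tcp_pos": TCP position; "tool_rot": TCP orientation; "force": force on the tool from outside, world axes, zero at the start; "ft_torque": the same for the moment, N m; "finger_gap": opening from 0.0 (shut) to 1.0 (fully open); "gripper_force": force on a finger pad.
Only numpy, scipy, OpenCV 4.12 (cv2) and the standard library are available. Lean on these libraries where they do the work, as an engineer would, in place of code of your own. Each camera call takes 0.05 s, during which the arm holds its last target. There are 200 camera calls.

## Working session

There is one attempt and no reset: what is moved stays moved. The work goes in short steps, Python scripts to look and compute and a tool call to move; the robot and the scene stay as the last step left them, time stands still between calls to the robot, and variables do not carry over. Pictures are saved under pics/ and viewed, at most 10 in all, crops included, and the job is handed in when it is done.

Besides the shell and the picture viewer there is one more tool, called after "Call:" as name(argument=value, ...), one argument or row to a line, values as JSON. servo_tool: Moves the arm, as the interface text tells. Its arguments: {"type":"object","properties":{"commands":{"type":"array"},"force":{"type":"number"}},"required":["commands"]}

```bash
ls; mkdir -p pics
python3 - <<'E'
from station import manip
import cv2,pickle
S={}
for n in("side","top"):
    p=manip.snapshot(n);S[n]=p
    cv2.imwrite(f"pics/{n}0.png",p["img"][:,:,::-1])
    print(n,[k for k in p],p["mtx"].tolist(),p["world_to_cam"].round(4).tolist(), {k:v for k,v in p.items() if k not in("img","mtx","world_to_cam")})
    for q in("tall_jar_mid","short_jar_mid","pots","back_place","front_place"):
        try:
            for r in manip.look_for(p,q): print(n,q,r)
        except Exception as e: print(q,e)
pickle.dump(S,open("s0.pkl","wb"))
print(manip.sense())
E
```

```text
pics
side ['img', 'mtx', 'world_to_cam', 'shot'] [[596.2710833475171, 0.0, 318.20351435203884], [0.0, 596.2710833475171, 238.28141027206246], [0.0, 0.0, 1.0]] [[0.9733, -0.2293, -0.0099, -0.4748], [0.1036, 0.4004, 0.9105, -0.1327], [-0.2048, -0.8872, 0.4134, -1.0808], [0.0, 0.0, 0.0, 1.0]] {'shot': 1}
side tall_jar_mid {'box': [268.4, 188.1, 30.9, 56.1], 'conf': 0.9}
side short_jar_mid {'box': [344.1, 271.6, 20.6, 28.5], 'conf': 0.9}
side short_jar_mid {'box': [286.7, 230.5, 32.7, 37.6], 'conf': 0.81}
side short_jar_mid {'box': [293.1, 268.1, 23.8, 30.8], 'conf': 0.65}
pots it knows: back_place, front_place, short_jar_mid, tall_jar_mid
side back_place {'box': [290.7, 289.7, 118.8, 73.3], 'conf': 0.97}
top ['img', 'mtx', 'world_to_cam', 'shot'] [[551.469341919522, 0.0, 318.6255002517252], [0.0, 551.469341919522, 238.37856067951373], [0.0, 0.0, 1.0]] [[0.0226, -0.9996, 0.0146, 0.0471], [0.9951, 0.0239, 0.0961, -0.5017], [-0.0964, 0.0123, 0.9953, -1.2899], [0.0, 0.0, 0.0, 1.0]] {'shot': 2}
top tall_jar_mid {'box': [232.6, 243.2, 25.7, 26.6], 'conf': 0.9}
top short_jar_mid {'box': [366.3
[... 347 characters left out ...]
9, 78.7], 'conf': 0.79}
{'t': 0.5, 'q': array([ 1.05952650e+00,  5.27560787e-01,  1.43272649e+00,  7.19465098e-06,
        1.18140225e+00, -1.78494908e-01]), 'qd': array([-0.00082716, -0.0009901 , -0.00057661,  0.00115766, -0.00050916,
       -0.00129892]), 'tau': array([-1.15292980e-03, -4.41907883e+01, -1.78221899e+01, -2.20706547e-04,
        1.84607707e-03, -2.86085417e-06]), 'tcp_pos': array([0.20411428, 0.59068818, 0.23126456]), 'tool_rot': array([ 1.65622133e-01,  9.86189285e-01, -4.44621605e-05, -1.95087626e-05]), 'force': array([ 0.39737547,  0.0104403 , -0.59904166]), 'ft_torque': array([-0.02047838, -0.03055642, -0.00527271]), 'gripper_force': 0.0, 'finger_gap': 1.001552946100495}
```

View pics/side0.png

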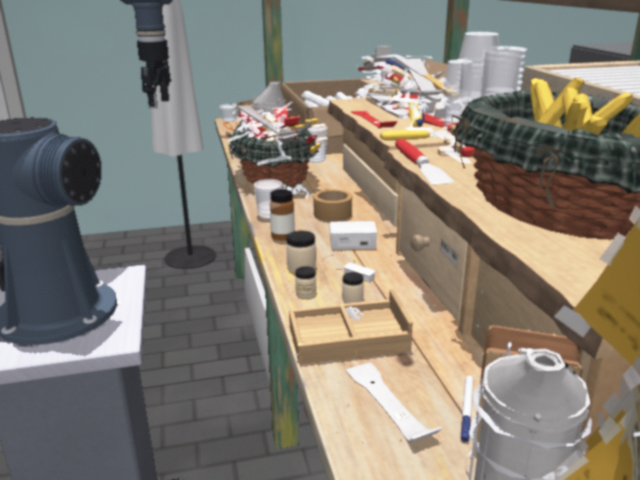

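View pics/top0.png

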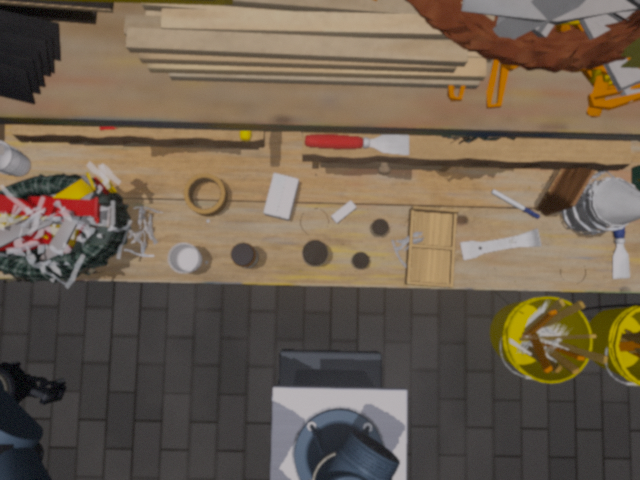

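The side view shows the tall brown jar at (283,216). There are three cream jars: the largest at (302,250) and smaller look-alikes at (306,283) and (353,287). The pots are at (267,199) and the tray is at (350,327). In the top view the tall jar is at (244,254), the big short jar at (315,253), the small ones at (360,260) and (380,228), the pots at (185,258) and the tray at (431,247), with its back board towards the top.

Candidates for the short jar in the top view are (315,253), (360,260) and (380,228). I choose the largest, (315,253). For the tall jar, (244,254) is the only one.

```bash
cat > h.py <<'E'
import numpy as np,cv2
from scipy.optimize import least_squares
def proj(p,X):
    c=np.c_[X,np.ones(len(X))]@p["world_to_cam"].T
    u=c[:,:3]*[1,-1,-1]@p["mtx"].T
    return u[:,:2]/u[:,2:]
def cyl(x,y,d,h,z0=0):
    a=np.linspace(0,2*np.pi,60)
    return np.vstack([np.c_[x+d/2*np.cos(a),y+d/2*np.sin(a),np.full(60,z)] for z in(z0,z0+h)])
def bb(P): return np.r_[P.min(0),P.max(0)]
def fitjar(obs,d,h,x0,z0=0):
    f=lambda v:np.concatenate([bb(proj(p,cyl(v[0],v[1],d,h,z0)))-b for p,b in obs])
    r=least_squares(f,x0,loss="soft_l1");return r.x,r.fun
def traypts(x,y,t):  # origin: back place floor middle
    L=[]
    for a,hs in((-136,36),(-128,36)),((48,56),(40,56)):pass
    pts=[[a,b,z] for b in(-55,55) for a,z in((-136,0),(-136,36),(48,0),(48,56))]
    P=np.array(pts)/1e3;c,s=np.cos(t),np.sin(t)
    return np.c_[x+c*P[:,0]-s*P[:,1],y+s*P[:,0]+c*P[:,1],P[:,2]]
def mbox(m):
    v,u=np.nonzero(m);return np.array([u.min(),v.min(),u.max()+1,v.max()+1],float)-0.5
def ground(p,uv,z):
    R=p["world_to_cam"];K=p["mtx"]
    d=np.linalg.inv(K)@[uv[0],uv[1],1]*[1,-1,-1]
    d=R[:3,:3].T@d;o=-R[:3,:3].T@R[:3,3]
    return o+d*(z-o[2])/d[2]
E
python3 - <<'E'
from station import manip
from h import *
S={n:manip.snapshot(n) for n in("side","top")}
seed={"tall_jar_mid":{"side":(283,216),"top":(244,254)},"short_jar_mid":{"side":(302,250),"top":(315,253)}}
over={n:S[n]["img"].copy() for n in S}
for q,d,h in(("tall_jar_mid",.056,.108),("short_jar_mid",.062,.071)):
    obs=[]
    for n in S:
        for r in manip.silhouettes(S[n],q):
            l,t,w,hh=r["box"];u,v=seed[q][n]
            if l<u<l+w and t<v<t+hh:
                obs.append((S[n],mbox(r["pixels"])));print(q,n,r["conf"],obs[-1][1]);break
    x0=ground(S["top"],seed[q]["top"],h)[:2]
    for sel in([0,1],[0],[1]):
        if max(sel)<len(obs):
            x,f=fitjar([obs[i] for i in sel],d,h,x0);print(sel,x.round(4),f.round(1))
            if len(sel)==2:
                for n in S:
                    for pt in proj(S[n],cyl(*x,d,h)):cv2.circle(over[n],tuple(int(i) for i in pt.round()),0,(255,0,0),-1)
masks={}
for n in S:
    r=manip.silhouettes(S[n],"back_place");
    if r: masks[n]=r[0]["pixels"];print(n,r[0]["conf"],mbox(masks[n]))
def hull(p,v):
    return cv2.convexHull(proj(p,traypts(*v)).astype(np.float32))
from scipy.optimize import minimize
def cost(v,ns):
    t=0
    for n in ns:
        m=np.zeros((480*4,640*4),np.uint8);cv2.fillConvexPoly(m,(hull(S[n],v)*4+1.5).round().astype(int),1)
        m=cv2.resize(m.astype(np.float32),(640,480),interpolation=cv2.INTER_AREA)
        t+=np.abs(m-masks[n]).sum()/masks[n].sum()
    return t
x0=ground(S["top"],(431,228),.022)
for ns in([k for k in masks],*[[k] for k in masks]):
    b=min((minimize(cost,[x0[0],x0[1],t],args=(ns,),method="Nelder-Mead",options=dict(initial_simplex=[[x0[0],x0[1],t],[x0[0]+.01,x0[1],t],[x0[0],x0[1]+.01,t],[x0[0],x0[1],t+.1]])) for t in(-.08,.08)),key=lambda r:r.fun)
    print(ns,b.x.round(4),b.fun)
    if len(ns)==len(masks): bx=b.x
for n in S: cv2.polylines(over[n],[hull(S[n],bx).round().astype(int)],1,(255,0,255),1)
A=cv2.resize(over["top"][195:300,170:470],None,fx=2.6,fy=2.6,interpolation=cv2.INTER_CUBIC)
B=cv2.resize(over["side"][180:370,220:420],(320,304),interpolation=cv2.INTER_CUBIC)
C=np.zeros((A.shape[0]+304,780,3),np.uint8);C[:A.shape[0],:A.shape[1]]=A;C[A.shape[0]:,:320]=B
# other objects
for nm,uv,z in(("pots",(185,258),.08),("carton",(281,196),.03),("sm1",(380,228),.05),("sm2",(360,260),.05)): print(nm,ground(S["top"],uv,z).round(3))
cv2.imwrite("pics/fit.png",C[:,:,::-1])
E
```

```text
tall_jar_mid side 0.7 [270.5 189.5 294.5 240.5]
tall_jar_mid top 0.86 [230.5 242.5 258.5 267.5]
[0, 1] [0.4563 0.2275] [-2.5 -2.  -0.1  0.4 -0.4 -2.3  1.3 -0. ]
[0] [0.4588 0.2247] [-1.1 -1.7  1.2  0.8]
[1] [0.4533 0.2282] [-0.8 -1.   1.   1.2]
short_jar_mid side 0.79 [285.5 230.5 317.5 271.5]
short_jar_mid top 0.57 [301.5 239.5 327.5 266.5]
[0, 1] [0.4671 0.0676] [-0.6 -2.  -1.6  1.4 -0.3 -2.2  0.8 -0.8]
[0] [0.4693 0.0673] [ 0.5 -2.  -0.5  1.3]
[1] [0.4636 0.068 ] [-0.5 -0.7  0.5  0.7]
side 0.82 [288.5 289.5 413.5 363.5]
top 0.93 [403.5 205.5 458.5 288.5]
['side', 'top'] [ 0.5309 -0.2124 -0.0564] 0.2259357947870588
['side'] [ 0.5328 -0.2153 -0.0648] 0.13951281240113889
['top'] [ 0.5298 -0.2101 -0.0403] 0.05804732189287572
pots [0.443 0.361 0.08 ]
carton [0.599 0.151 0.03 ]
sm1 [ 0.526 -0.084  0.05 ]
sm2 [ 0.45  -0.038  0.05 ]
```

View pics/fit.png

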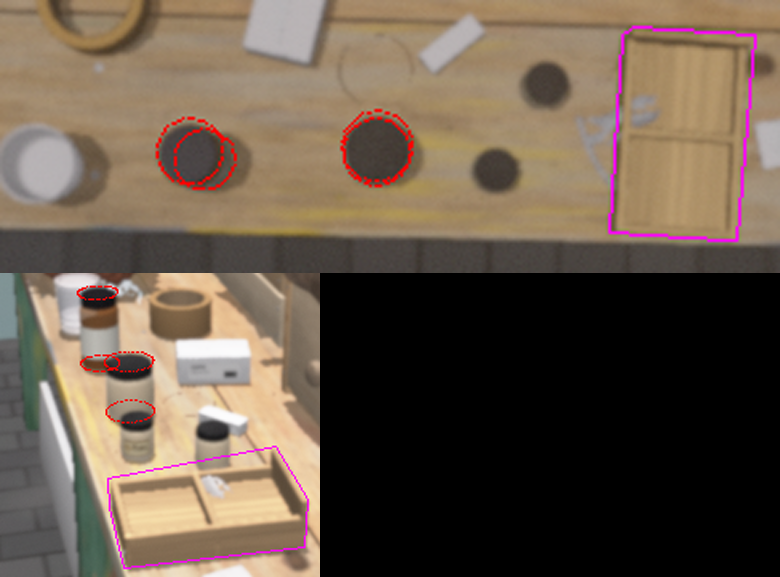

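The picture confirms both choices. The tall brown jar is at crop (193,155), and the short jar with the largest lid is at crop (377,148). Both small look-alikes are clearly smaller. Next I'll square the tool to the world axes and go over the tall jar.

Call:
servo_tool(
  commands=[0,0,0,0,0,-0.0177,1,0,0,0,0,0,-0.0177,1,0,0,0,0,0,-0.0176,1,-0.0336,-0.0485,0,0,0,0,1,-0.0336,-0.0485,0,0,0,0,1,-0.0336,-0.0485,0,0,0,0,1,-0.0336,-0.0485,0,0,0,0,1,-0.0336,-0.0485,0,0,0,0,1,-0.0336,-0.0485,0,0,0,0,1,-0.0336,-0.0485,0,0,0,0,1,-0.0336,-0.0485,0,0,0,0,1,-0.0336,-0.0485,0,0,0,0,1],
  force=40,
)

```text
t: 1.9
tcp_pos: [0.3561, 0.3713, 0.2315]
tool_rot: [-0.0, 1.0, 0.0, 0.0]
force: [-0.4, -0.5, -0.1]
finger_gap: 1.002
gripper_force: 0.0
```

Call:
servo_tool(
  commands=[-0.0336,-0.0485,0,0,0,0,1,-0.0336,-0.0485,0,0,0,0,1,-0.0336,-0.0485,0,0,0,0,1,-0.0336,-0.0485,0,0,0,0,1,-0.0336,-0.0485,0,0,0,0,1,-0.0336,-0.0485,0,0,0,0,1,0,0,0,0,0,0,1,0,0,0,0,0,0,1],
)

```text
t: 2.57
tcp_pos: [0.4572, 0.2259, 0.2314]
tool_rot: [0.002, 1.0, 0.0, 0.0]
force: [-0.7, 1.0, -0.3]
finger_gap: 1.006
gripper_force: 0.0
```

Run:
```python
import pickle
from station import manip
from h import *
from scipy.optimize import minimize
from scipy.spatial.transform import Rotation as R
S={n:manip.snapshot(n) for n in("side","top")}
s=manip.sense();print(s["t"],s["tcp_pos"],R.from_quat(s["tool_rot"]).as_matrix().round(3).tolist())
masks={n:manip.silhouettes(S[n],"back_place")[0]["pixels"] for n in S}
def pts(v,a0,a1,z1):
    P=np.array([[a,b,z] for a in(a0,a1) for b in(-.055,.055) for z in(0,z1)]);c,q=np.cos(v[2]),np.sin(v[2])
    return np.c_[v[0]+c*P[:,0]-q*P[:,1],v[1]+q*P[:,0]+c*P[:,1],P[:,2]]
def ren(p,v):
    m=np.zeros((1920,2560),np.uint8)
    for a in((-.136,.048,.036),(.04,.048,.056)):
        h=cv2.convexHull(proj(p,pts(v,*a)).astype(np.float32));cv2.fillConvexPoly(m,(h*4+1.5).round().astype(int),1)
    return cv2.resize(m.astype(np.float32),(640,480),interpolation=cv2.INTER_AREA)
def cost(v,ns): return sum(np.abs(ren(S[n],v)-masks[n]).sum()/masks[n].sum() for n in ns)
x0=np.array([.531,-.212,-.05])
for ns in(["side","top"],["side"],["top"]):
    b=minimize(cost,x0,args=(ns,),method="Nelder-Mead",options=dict(initial_simplex=x0+np.array([[0,0,0],[.01,0,0],[0,.01,0],[0,0,.1]])));print(ns,b.x.round(4),b.fun)
```

```text
2.6667 [0.45571812 0.22725922 0.23128081] [[-1.0, 0.0, -0.001], [0.0, 1.0, 0.0], [0.001, 0.0, -1.0]]
['side', 'top'] [ 0.5319 -0.2125 -0.0501] 0.16199403259228873
['side'] [ 0.5327 -0.2138 -0.0677] 0.07292669233237087
['top'] [ 0.5298 -0.211  -0.0482] 0.07206284153005464
```

Fits agree: back place is about (0.532, -0.2125), yaw about -0.05. Descending onto the tall jar and gripping it.

Call:
servo_tool(
  commands=[0,0,0.045,0,0,0,1,0,0,0.045,0,0,0,1,0,0,0.045,0,0,0,1,0,0,0.045,0,0,0,1,0,0,0.04,0,0,0,1,0,0,0.04,0,0,0,1,0,0,0.03,0,0,0,1,0,0,0.03,0,0,0,1,0,0,0.02,0,0,0,1,0,0,0.018,0,0,0,1,0,0,0,0,0,0,1,0,0,0,0,0,0,1],
)

```text
t: 3.77
tcp_pos: [0.456, 0.2274, 0.0522]
tool_rot: [-0.0, 1.0, -0.0, -0.0]
force: [0.0, 0.6, 0.6]
finger_gap: 0.998
gripper_force: 0.0
```

Call:
servo_tool(
  commands=[0,0,0,0,0,0,-1,0,0,0,0,0,0,-1,0,0,0,0,0,0,-1,0,0,0,0,0,0,-1,0,0,0,0,0,0,-1,0,0,0,0,0,0,-1,0,0,0,0,0,0,-1,0,0,0,0,0,0,-1,0,0,0,0,0,0,-1,0,0,0,0,0,0,-1],
)

```text
t: 4.6
tcp_pos: [0.4571, 0.2275, 0.0535]
tool_rot: [0.0, 1.0, 0.001, 0.001]
force: [-0.8, 3.5, 5.9]
finger_gap: 0.641
gripper_force: 41.8
```

Gripped. Lift.

Call:
servo_tool(
  commands=[0,0,-0.015,0,0,0,-1,0,0,-0.03,0,0,0,-1,0,0,-0.035,0,0,0,-1,0,0,-0.04,0,0,0,-1,0,0,-0.04,0,0,0,-1,0,0,-0.04,0,0,0,-1,0,0,-0.04,0,0,0,-1,0,0,-0.03,0,0,0,-1,0,0,-0.02,0,0,0,-1,0,0,0,0,0,0,-1,0,0,0,0,0,0,-1],
)

```text
t: 5.52
tcp_pos: [0.4557, 0.2267, 0.1974]
tool_rot: [-0.0, 1.0, -0.0, -0.0]
force: [-0.2, 0.1, -3.7]
finger_gap: 0.642
gripper_force: 43.8
```

Run:
```python
from station import manip
from h import *
S={n:manip.snapshot(n) for n in("side","top")}
s=manip.sense();print(s["t"],s["tcp_pos"],s["finger_gap"],s["gripper_force"])
for n in S:
    for r in manip.silhouettes(S[n],"tall_jar_mid"): print(n,r["conf"],mbox(r["pixels"]))
    x,y,z=s["tcp_pos"];print("pred",bb(proj(S[n],cyl(x,y,.056,.108,z-.052))).round(1))
cv2.imwrite("pics/lift.png",cv2.resize(S["side"]["img"][100:300,180:420],(720,600),interpolation=cv2.INTER_CUBIC)[:,:,::-1])
```

```text
5.6167 [0.45508818 0.2265889  0.19634752] 0.6429792871288107 43.761556396930246
side 0.84 [265.5 128.5 293.5 180.5]
pred [264.5 124.9 292.2 180.5]
top 0.35 [404.5 205.5 458.5 287.5]
pred [219.8 233.9 254.1 265.1]
```

View pics/lift.png

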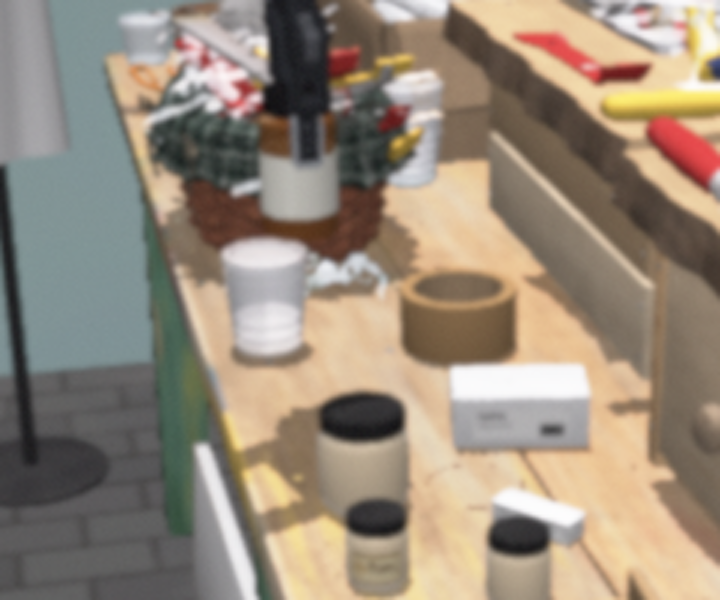

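The jar hangs upright and is centred in the pads: the side box [265,128,293,180] matches the prediction. Moving over the back place.

Call:
servo_tool(
  commands=[-0.003,-0.018,0,0,0,0,-1,-0.006,-0.036,0,0,0,0,-1,-0.007,-0.042,0,0,0,0,-1,-0.007,-0.042,0,0,0,0,-1,-0.007,-0.042,0,0,0,0,-1,-0.007,-0.042,0,0,0,0,-1,-0.007,-0.042,0,0,0,0,-1,-0.007,-0.042,0,0,0,0,-1,-0.007,-0.042,0,0,0,0,-1,-0.007,-0.042,0,0,0,0,-1,-0.007,-0.042,0,0,0,0,-1,-0.007,-0.042,0,0,0,0,-1],
)

```text
t: 6.72
tcp_pos: [0.4954, -0.0117, 0.1967]
tool_rot: [-0.0, 1.0, -0.0, -0.001]
force: [0.5, 0.6, -3.8]
finger_gap: 0.64
gripper_force: 43.7
```

Call:
servo_tool(
  commands=[-0.007,-0.042,0,0,0,0,-1,-0.007,-0.042,0,0,0,0,-1,-0.007,-0.042,0,0,0,0,-1,-0.007,-0.042,0,0,0,0,-1,-0.007,-0.042,0,0,0,0,-1,-0.007,-0.042,0,0,0,0,-1,-0.007,-0.042,0,0,0,0,-1,-0.007,-0.042,0,0,0,0,-1,-0.007,-0.036,0,0,0,0,-1,-0.007,-0.03,0,0,0,0,-1,-0.005,-0.002,0,0,0,0,-1,0,0,0,0,0,0,-1],
)

```text
t: 7.72
tcp_pos: [0.5337, -0.2129, 0.197]
tool_rot: [0.001, 1.0, 0.0, 0.0]
force: [0.5, 0.1, -4.2]
finger_gap: 0.641
gripper_force: 43.8
```

Run:
```python
from station import manip
from h import *
S={n:manip.snapshot(n) for n in("side","top")}
s=manip.sense();print(s["t"],s["tcp_pos"],s["finger_gap"],s["force"])
for n in S:
    for r in manip.silhouettes(S[n],"tall_jar_mid"): print(n,r["conf"],mbox(r["pixels"]))
    x,y,z=s["tcp_pos"];print("pred",bb(proj(S[n],cyl(x,y,.056,.108,z-.052))).round(1))
cv2.imwrite("pics/over.png",cv2.resize(S["side"]["img"][180:380,240:480],(720,600),interpolation=cv2.INTER_CUBIC)[:,:,::-1])
```

```text
7.8167 [ 0.53274992 -0.21103594  0.19687751] 0.6419446317195026 [-0.92148373 -0.08215356 -3.19741937]
side 0.89 [358.5 190.5 396.5 266.5]
pred [357.8 186.8 396.4 265.4]
pred [430.9 200.3 470.9 234. ]
```

View pics/over.png

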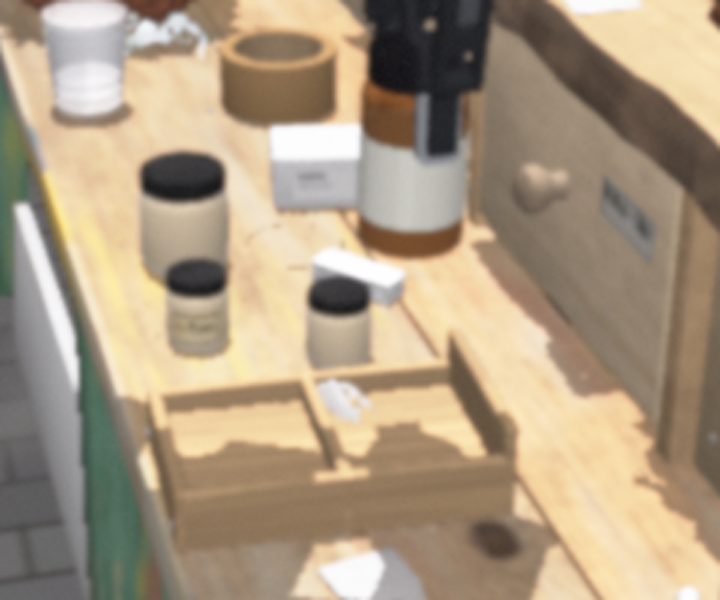

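Jar is over the back place (crop (415,170)) and held upright. The white scrap at crop (340,400) lies by the left wall, clear of the jar's footprint. Lowering.

Call:
servo_tool(
  commands=[0,-0.002,0.02,0,0,0,-1,0,0,0.03,0,0,0,-1,0,0,0.03,0,0,0,-1,0,0,0.03,0,0,0,-1,0,0,0.03,0,0,0,-1,0,0,0.03,0,0,0,-1,0,0,0.02,0,0,0,-1,0,0,0.014,0,0,0,-1,0,0,0.01,0,0,0,-1,0,0,0.008,0,0,0,-1,0,0,0.004,0,0,0,-1,0,0,0,0,0,0,-1],
)

```text
t: 8.92
tcp_pos: [0.5334, -0.213, 0.0843]
tool_rot: [-0.0, 1.0, -0.0, 0.0]
force: [0.9, -0.5, -4.0]
finger_gap: 0.634
gripper_force: 43.8
```

Call:
servo_tool(
  commands=[0,0,0.004,0,0,0,-1,0,0,0.004,0,0,0,-1,0,0,0,0,0,0,-1],
)

```text
t: 9.17
tcp_pos: [0.5333, -0.213, 0.0804]
tool_rot: [-0.0, 1.0, -0.0, 0.0]
force: [-0.2, -0.9, -4.3]
finger_gap: 0.642
gripper_force: 43.8
```

Call:
servo_tool(
  commands=[0,0,0.004,0,0,0,-1,0,0,0.003,0,0,0,-1,0,0,0,0,0,0,-1],
)

```text
t: 9.42
tcp_pos: [0.5331, -0.2129, 0.0766]
tool_rot: [-0.0, 1.0, 0.0, -0.0]
force: [-0.4, 0.3, -4.9]
finger_gap: 0.638
gripper_force: 43.8
```

Call:
servo_tool(
  commands=[0,0,0.003,0,0,0,-1,0,0,0,0,0,0,-1],
)

```text
t: 9.58
tcp_pos: [0.5335, -0.2131, 0.0756]
tool_rot: [-0.0, 1.0, -0.0, 0.0]
force: [0.1, 1.2, -2.3]
finger_gap: 0.641
gripper_force: 43.9
```

Call:
servo_tool(
  commands=[0,0,0.003,0,0,0,-1,0,0,0,0,0,0,-1],
)

```text
t: 9.75
tcp_pos: [0.5337, -0.213, 0.0755]
tool_rot: [-0.0, 1.0, -0.0, 0.0]
force: [-2.9, 2.0, 6.7]
finger_gap: 0.64
gripper_force: 44.7
```

Floor contact felt. Releasing and lifting straight up.

Call:
servo_tool(
  commands=[0,0,0,0,0,0,0.6,0,0,0,0,0,0,1,0,0,0,0,0,0,1,0,0,0,0,0,0,1,0,0,0,0,0,0,1,0,0,0,0,0,0,1,0,0,0,0,0,0,1,0,0,0,0,0,0,1],
)

```text
t: 10.42
tcp_pos: [0.5333, -0.213, 0.0737]
tool_rot: [-0.0, 1.0, 0.0, -0.0]
force: [-0.0, 0.1, -0.1]
finger_gap: 0.998
gripper_force: 0.0
```

Call:
servo_tool(
  commands=[0,0,-0.015,0,0,0,1,0,0,-0.03,0,0,0,1,0,0,-0.03,0,0,0,1,0,0,-0.03,0,0,0,1,0,0,-0.03,0,0,0,1,0,0,-0.04,0,0,0,1,0,0,-0.04,0,0,0,1,0,0,-0.04,0,0,0,1,0,0,-0.04,0,0,0,1,0,0,-0.02,0,0,0,1,0,0,0,0,0,0,1],
)

```text
t: 11.33
tcp_pos: [0.5347, -0.2138, 0.2343]
tool_rot: [-0.0, 1.0, -0.002, 0.003]
force: [-0.1, -0.8, -0.5]
finger_gap: 1.001
gripper_force: 0.0
```

```bash
cat > look.py <<'E'
from station import manip
from h import *
import sys
def look(name,seedT,place,d,h,q,z0):
    S={n:manip.snapshot(n) for n in("side","top")}
    s=manip.sense();print(s["t"],s["tcp_pos"],s["finger_gap"],s["force"])
    obs=[]
    for n in S:
        u,v=proj(S[n],np.array([[*place,z0+h/2]]))[0]
        for r in manip.silhouettes(S[n],q):
            l,t,w,hh=r["box"]
            if abs(l+w/2-u)<25 and abs(t+hh/2-v)<25 and w<60: obs.append((S[n],mbox(r["pixels"])));print(n,r["conf"],obs[-1][1],"pred",bb(proj(S[n],cyl(*place,d,h,z0))).round(1));break
    if obs:
        x,f=fitjar(obs,d,h,place,z0);print("fit",x.round(4),f.round(1))
    cv2.imwrite(f"pics/{name}.png",cv2.resize(S["side"]["img"][180:380,240:480],(720,600),interpolation=cv2.INTER_CUBIC)[:,:,::-1])
E
python3 -c "
from look import *
look('placed1',None,(.533,-.213),.056,.108,'tall_jar_mid',.022)
look('x',None,(.4665,.0676),.062,.071,'short_jar_mid',0)"
```

```text
11.4333 [ 0.53303289 -0.21276309  0.2312252 ] 0.9985070234777398 [-0.55130201  0.56197695 -0.3888886 ]
side 0.96 [357.5 259.5 392.5 332.5] pred [357.  258.4 393.5 333.5]
top 0.61 [420.5 217.5 440.5 238.5] pred [420.6 209.4 455.7 239.3]
fit [ 0.5327 -0.2108] [-1.1 -1.6  0.4  0.3 -0.8 -8.  14.2  0.9]
11.6333 [ 0.53253901 -0.21252446  0.22981196] 1.0004438993865925 [-0.4715065  -0.60357092  0.11990821]
side 0.65 [285.5 229.5 316.5 271.5] pred [284.6 228.6 315.6 272.9]
top 0.8 [302.5 239.5 327.5 266.5] pred [301.2 237.6 328.2 266. ]
fit [0.4666 0.0666] [-0.8 -0.8 -0.7  1.6 -0.9 -2.   1.2 -0.5]
```

View pics/placed1.png

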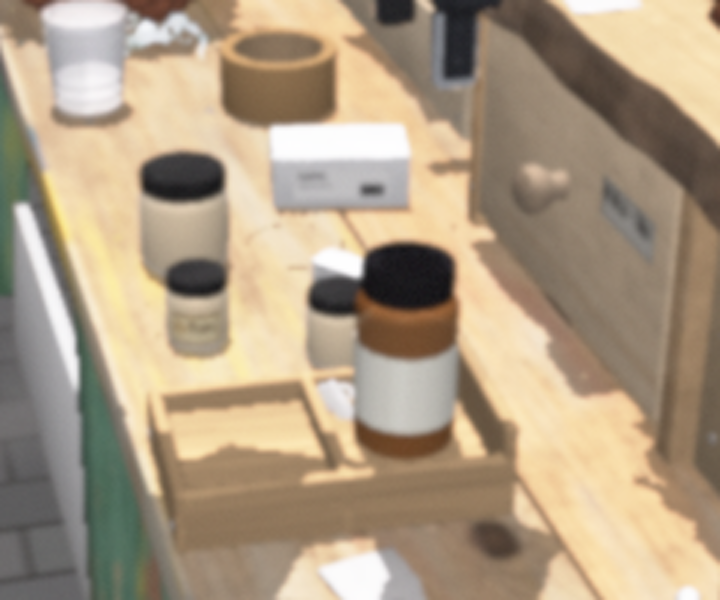

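The tall jar stands upright in the back place (crop (405,350)), fit (0.533, -0.211). The short jar re-measures at (0.4666, 0.067). Heading there.

Call:
servo_tool(
  commands=[0.005,0.02,0,0,0,0,1,0.01,0.044,0,0,0,0,1,0.012,0.05,0,0,0,0,1,0.012,0.05,0,0,0,0,1,0.012,0.05,0,0,0,0,1,0.012,0.05,0,0,0,0,1,0.012,0.05,0,0,0,0,1,0.012,0.05,0,0,0,0,1,0.012,0.05,0,0,0,0,1,0.012,0.05,0,0,0,0,1,0.012,0.05,0,0,0,0,1,0.0095,0.045,0,0,0,0,1],
)

```text
t: 12.73
tcp_pos: [0.4655, 0.0684, 0.2311]
tool_rot: [-0.0, 1.0, 0.0, -0.001]
force: [0.3, -0.2, 0.1]
finger_gap: 1.007
gripper_force: 0.0
```

Call:
servo_tool(
  commands=[0,0,0,0,0,0,1,0,0,0,0,0,0,1,0,0,0,0,0,0,1],
)

```text
t: 12.98
tcp_pos: [0.467, 0.0665, 0.2313]
tool_rot: [-0.0, 1.0, -0.0, 0.0]
force: [-0.2, -0.8, -0.0]
finger_gap: 1.0
gripper_force: 0.0
```

Call:
servo_tool(
  commands=[0,0,0.03,0,0,0,1,0,0,0.045,0,0,0,1,0,0,0.05,0,0,0,1,0,0,0.05,0,0,0,1,0,0,0.05,0,0,0,1,0,0,0.05,0,0,0,1,0,0,0.045,0,0,0,1,0,0,0.035,0,0,0,1,0,0,0.03,0,0,0,1,0,0,0.018,0,0,0,1,0,0,0.009,0,0,0,1,0,0,0,0,0,0,1],
)

```text
t: 13.98
tcp_pos: [0.467, 0.0659, 0.0246]
tool_rot: [0.001, 1.0, 0.0, -0.001]
force: [-0.2, 0.1, 0.6]
finger_gap: 0.999
gripper_force: 0.0
```

Call:
servo_tool(
  commands=[0,0,0,0,0,0,-1,0,0,0,0,0,0,-1,0,0,0,0,0,0,-1,0,0,0,0,0,0,-1,0,0,0,0,0,0,-1,0,0,0,0,0,0,-1,0,0,0,0,0,0,-1,0,0,0,0,0,0,-1,0,0,0,0,0,0,-1],
  force=35,
)

```text
t: 14.73
tcp_pos: [0.4678, 0.0664, 0.0265]
tool_rot: [-0.0, 1.0, -0.0, 0.001]
force: [-0.0, -0.4, 6.6]
finger_gap: 0.689
gripper_force: 37.8
```

Call:
servo_tool(
  commands=[0,0,-0.015,0,0,0,-1,0,0,-0.03,0,0,0,-1,0,0,-0.035,0,0,0,-1,0,0,-0.04,0,0,0,-1,0,0,-0.04,0,0,0,-1,0,0,-0.04,0,0,0,-1,0,0,-0.04,0,0,0,-1,0,0,-0.03,0,0,0,-1,0,0,-0.02,0,0,0,-1,0,0,0,0,0,0,-1,0,0,0,0,0,0,-1],
)

```text
t: 15.65
tcp_pos: [0.4669, 0.0666, 0.1709]
tool_rot: [-0.0, 1.0, -0.0, 0.001]
force: [-0.1, 0.4, -2.3]
finger_gap: 0.691
gripper_force: 38.8
```

```bash
python3 -c "
from look import *
p=manip.sense()['tcp_pos']
look('lift2',None,tuple(p[:2]),.062,.071,'short_jar_mid',p[2]-.025)"
```

```text
15.75 [0.46613556 0.06661702 0.16977061] 0.6883455803460645 [-0.22902163  0.38231402 -2.35415401]
side 0.76 [282.5 163.5 315.5 206.5] pred [282.4 160.8 315.1 205.9]
fit [0.4658 0.0587] [ 0.  -1.5 -0.   0.9]
```

View pics/lift2.png

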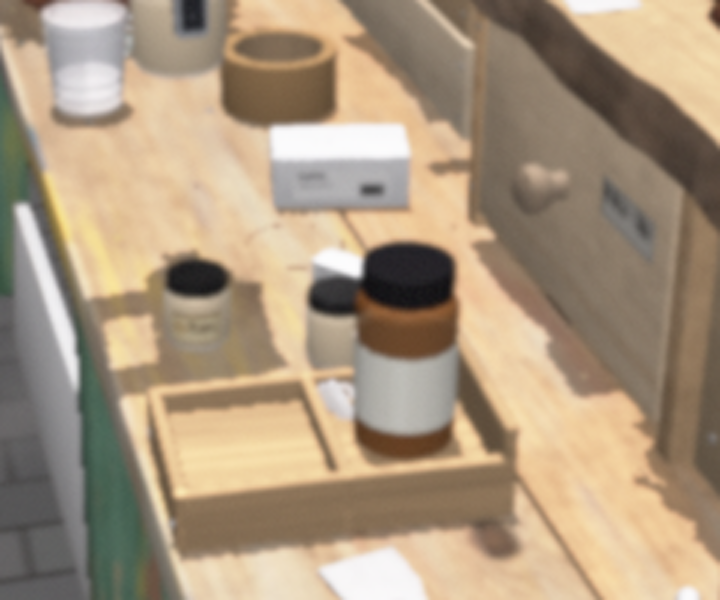

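The short jar is held upright at the top of the crop (180,30). The tall jar is undisturbed and both small jars are where they were. Moving over the front place.

Call:
servo_tool(
  commands=[0.002,-0.02,0,0,0,0,-1,0.004,-0.04,0,0,0,0,-1,0.004,-0.048,0,0,0,0,-1,0.004,-0.05,0,0,0,0,-1,0.004,-0.05,0,0,0,0,-1,0.004,-0.05,0,0,0,0,-1,0.004,-0.05,0,0,0,0,-1,0.004,-0.05,0,0,0,0,-1,0.004,-0.05,0,0,0,0,-1,0.004,-0.05,0,0,0,0,-1,0.004,-0.05,0,0,0,0,-1,0.002,-0.041,0,0,0,0,-1],
)

```text
t: 16.85
tcp_pos: [0.4442, -0.2103, 0.1697]
tool_rot: [0.0, 1.0, 0.0, -0.0]
force: [1.2, 0.9, -2.4]
finger_gap: 0.689
gripper_force: 38.8
```

Call:
servo_tool(
  commands=[0,0,0,0,0,0,-1,0,0,0,0,0,0,-1,0,0,0.02,0,0,0,-1,0,0,0.03,0,0,0,-1,0,0,0.03,0,0,0,-1,0,0,0.03,0,0,0,-1,0,0,0.03,0,0,0,-1,0,0,0.02,0,0,0,-1,0,0,0,0,0,0,-1],
)

```text
t: 17.6
tcp_pos: [0.4435, -0.2062, 0.0883]
tool_rot: [-0.001, 1.0, 0.002, -0.002]
force: [-0.3, 0.1, -1.9]
finger_gap: 0.688
gripper_force: 38.7
```

```bash
python3 -c "
from look import *
p=manip.sense()['tcp_pos']
look('over2',None,tuple(p[:2]),.062,.071,'short_jar_mid',p[2]-.025)"
```

```text
17.7 [ 0.44485862 -0.2073985   0.09010839] 0.6879120184050772 [-0.35423082 -0.3905056  -1.33109485]
side 0.83 [300.5 262.5 340.5 317.5] pred [300.2 259.5 339.8 317.7]
fit [ 0.4437 -0.2091] [ 0.2 -2.2 -0.2  1.2]
```

View pics/over2.png

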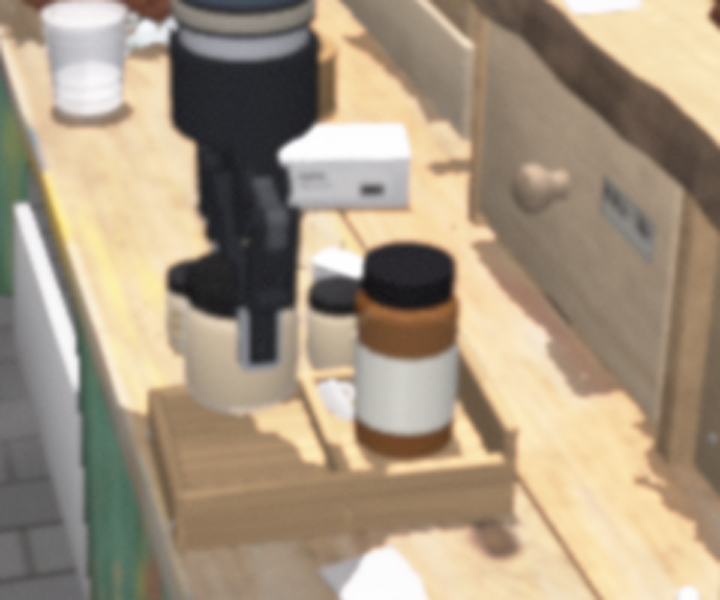

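The short jar (crop (240,340)) hangs above the front place, clear of the tall jar. Lowering to contact.

Call:
servo_tool(
  commands=[0,0,0.015,0,0,0,-1,0,0,0.015,0,0,0,-1,0,0,0.015,0,0,0,-1,0,0,0.01,0,0,0,-1,0,0,0.008,0,0,0,-1,0,0,0.006,0,0,0,-1,0,0,0,0,0,0,-1],
)

```text
t: 18.38
tcp_pos: [0.4447, -0.2078, 0.055]
tool_rot: [-0.0, 1.0, 0.0, -0.001]
force: [-1.1, -0.3, -2.4]
finger_gap: 0.687
gripper_force: 38.7
```

Call:
servo_tool(
  commands=[0,0,0.004,0,0,0,-1,0,0,0.003,0,0,0,-1,0,0,0,0,0,0,-1],
)

```text
t: 18.63
tcp_pos: [0.445, -0.208, 0.0522]
tool_rot: [-0.0, 1.0, 0.0, -0.0]
force: [0.3, -0.2, -1.9]
finger_gap: 0.693
gripper_force: 38.8
```

Call:
servo_tool(
  commands=[0,0,0.003,0,0,0,-1,0,0,0,0,0,0,-1],
)

```text
t: 18.8
tcp_pos: [0.4451, -0.208, 0.0508]
tool_rot: [-0.0, 1.0, -0.0, 0.0]
force: [0.1, 0.3, -1.2]
finger_gap: 0.686
gripper_force: 38.8
```

Call:
servo_tool(
  commands=[0,0,0.003,0,0,0,-1,0,0,0,0,0,0,-1],
)

```text
t: 18.97
tcp_pos: [0.445, -0.208, 0.0492]
tool_rot: [-0.0, 1.0, 0.0, -0.0]
force: [-0.0, -0.1, -2.3]
finger_gap: 0.689
gripper_force: 38.8
```

Call:
servo_tool(
  commands=[0,0,0.002,0,0,0,-1,0,0,0,0,0,0,-1],
)

```text
t: 19.13
tcp_pos: [0.4451, -0.2081, 0.0486]
tool_rot: [-0.0, 1.0, -0.0, 0.0]
force: [-0.8, -0.3, 0.5]
finger_gap: 0.69
gripper_force: 39.0
```

Contact with the floor. Releasing and retreating upward.

Call:
servo_tool(
  commands=[0,0,0,0,0,0,0.6,0,0,0,0,0,0,1,0,0,0,0,0,0,1,0,0,0,0,0,0,1,0,0,0,0,0,0,1,0,0,0,0,0,0,1,0,0,0,0,0,0,1,0,0,0,0,0,0,1],
)

```text
t: 19.8
tcp_pos: [0.4451, -0.208, 0.0483]
tool_rot: [-0.0, 1.0, 0.0, -0.0]
force: [-0.4, -0.9, -0.9]
finger_gap: 1.001
gripper_force: 0.0
```

Call:
servo_tool(
  commands=[0,0,-0.015,0,0,0,1,0,0,-0.03,0,0,0,1,0,0,-0.03,0,0,0,1,0,0,-0.04,0,0,0,1,0,0,-0.05,0,0,0,1,0,0,-0.05,0,0,0,1,0,0,-0.05,0,0,0,1,0,0,-0.05,0,0,0,1,0,0,-0.04,0,0,0,1,0,0,-0.02,0,0,0,1,0,0,0,0,0,0,1,0,0,0,0,0,0,1],
)

```text
t: 20.8
tcp_pos: [0.445, -0.2079, 0.2365]
tool_rot: [-0.0, 1.0, -0.0, 0.001]
force: [-0.6, 0.0, -0.1]
finger_gap: 1.001
gripper_force: 0.0
```

```bash
python3 -c "
from look import *
look('y',None,(.533,-.213),.056,.108,'tall_jar_mid',.022)
look('final',None,(.4445,-.208),.062,.071,'short_jar_mid',.022)"
```

```text
20.9 [ 0.44433535 -0.20745345  0.23507189] 0.9976828194933344 [-0.74853831  0.07703676 -1.01446472]
side 0.74 [356.5 259.5 393.5 333.5] pred [357.  258.4 393.5 333.5]
top 0.89 [421.5 212.5 453.5 239.5] pred [420.6 209.4 455.7 239.3]
fit [ 0.5318 -0.2136] [-0.1 -0.8 -0.5  0.3 -0.6 -2.6  2.5  0.3]
21.1 [ 0.44459837 -0.20767911  0.2348426 ] 0.9963570007779905 [-0.09879302 -1.07510873 -0.46365569]
side 0.91 [301.5 284.5 341.5 339.5] pred [301.6 282.5 340.5 340.4]
top 0.56 [417.5 257.5 439.5 278.5] pred [417.1 249.2 450.6 277.5]
fit [ 0.4439 -0.2076] [-0.3 -2.1 -1.4  0.8 -0.6 -8.  10.9 -0.7]
```

View pics/final.png

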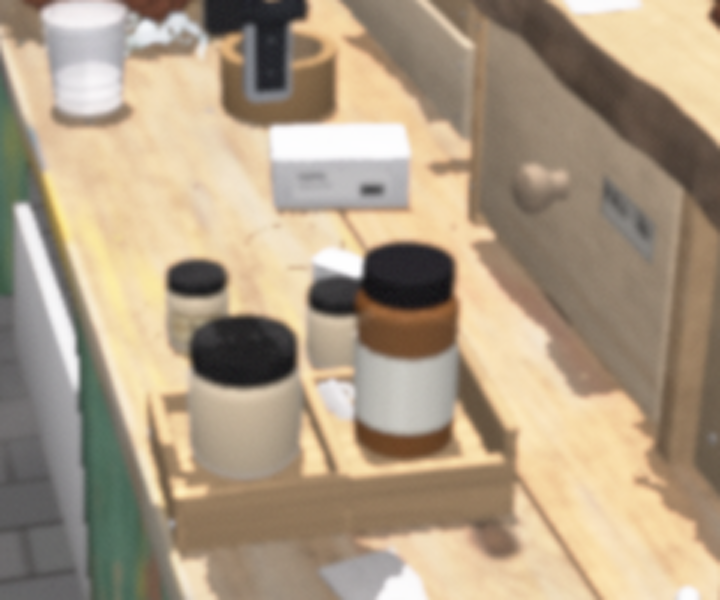

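Both jars stand upright in their places: the short one at crop (245,400), the tall one at crop (407,350). The gripper is clear above them and the other goods haven't moved.

```bash
python3 -c "
from station import manip
print(manip.sign_off())"
```

```text
the job is handed in; nothing more can be done
None
```

I handed the job in at about 21 s on the robot's clock: the tall jar went into the back place first, then the short jar into the front place; in the last pictures both stand upright within a few mm of centre with the other goods unmoved, but the hand-in gave no verdict.

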